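Right the toppled dropper bottle and keep it snug in its tray

ROBOT

A 7-joint arm with a two-finger parallel gripper is mounted at the origin on a cart in front of the work surface, level with it; the furniture and walls round the work are solid. World frame = base frame: x ahead of the robot, y to its left, z up, the work surface at z = 0. Lengths are in m, angles in degrees, forces in N, time in s.
With the tool pointing down it reaches from about 0.425 to 0.825 m from the base axis. Payload 3.6 kg.
Tool frame: the origin (TCP) lies on the mounting face of the last link; the fingertips stand 186 mm ahead of it and the grasp point (between the pads) lies 167 mm ahead of it; z points along the fingers, y is the line along which they close (so a half turn about z gives the same grasp; the last joint's range is limited). The gripper opens to 93 mm and grips with 3 to 60 N. Pads are 15 mm wide; open, the fingers measure 128 mm over their backs; the gripper's body (75 mm by 188 mm) begins 65 mm behind the grasp point.
Start: joints at [-72.393, 35.231, -0.722, 81.555, 0.464, 63.22, -2.315], TCP at [0.213, 0.614, 0.405] pointing down, gripper open.
Joint ranges: [-178.69, 178.69], [-17.37, 117.87], [-77.05, 75.6], [15.02, 138.74], [-78.02, 258.01], [0.78, 113.62], [-162.83, 162.83]. Speed limits (degrees/s): [159.86, 159.86, 180, 180, 180, 180, 180].

INTERFACE

Orientations are given as a 3x3 rotation matrix whose columns are the frame's x, y, z axes.
In Python, from rig import manip gives the robot as it stands.
- The arm moves only by the tool play_rows, never from a script. Its argument "series" is a list of rows, each an object of numbers: "x", "y", "z": the shift along the world's x, y, z in m; "twist": the turn about the world's z in rad. In form: [{"x": .., "y": .., "z": .., "twist": ..}, ...]. A call has 1 to 8 rows; each row is the pose to reach, as a shift and turn from the pose commanded when the call began; what a row does not reach only later rows make up. A row lasts 1/12 s, in which the tool goes at most 41.7 mm and 7.16 degrees, less where a joint would pass 70% of its speed; a pose out of reach is approached as far as the arm can. A call with a gripper value outside its range is refused whole. "gripper" is the opening, from -1 (shut) to 1 (fully open), so that 0 is half open, set as the call begins (left out, the last holds). The fingers move at their own pace and stop on an object; "newtons" is the grip in N (left out, the last holds). Time passes only in rows, so rows that repeat a pose let the fingers close. It gives the time, the measured TCP pose, the force, the opening and the grip force at its end, in the units of the state.
- manip.state(): the state, without advancing time (a new reading comes with each control period).
- manip.capture(name): name is "scene" or "top"; returns (picture, depth): 400x640x3 uint8, blue, green, red; 400x640 float32, m along the optical axis (not along the pixel's ray), 0 where there is no reading.
- manip.camera_info(name): a dict with "K" (3x3 intrinsics, pixels), "distortion" ([k1, k2, p1, p2, k3] as OpenCV has them; the pictures are not rectified), "R" (3x3) and "t" (3): a world point X has camera coordinates R X + t. Camera axes: x right, y down, z forward; pixel columns grow to the right and rows downward; lengths in m; the calibration is good to about 2 mm. A picture is of the moment at which its call begins. camera_info takes no time and is no camera call.
- manip.close_job(): hands the job in; it is judged then, once.
The state is a dict: "t": time; "q": joint angles; "dq": joint speeds; "joint_torque": joint torques, N m; "tcp_pos": TCP position; "tool_rot": TCP orientation; "force": force on the tool from outside, world axes, zero at the start; "moment": the same for the moment, N m; "width": finger opening in m; "grasp_force": force on a finger pad.
Only numpy, scipy, OpenCV 4.12 (cv2) and the standard library are available. Lean on these libraries where they do the work, as an engineer would, in place of code of your own. Each camera call takes 0.05 s, during which the arm holds its last target. There are 200 camera calls.

TASK

First push the small card box off the tray, so that it lies flat on the bench. Then free the amber dropper bottle that leans jammed over the tray's back corner, tip it upright, move it to the far right corner of the tray so that it touches the back wall and the right end wall (right as seen by the robot), and slide the keeper along its rail until it rests snugly against the bottle. The bottle is thin glass: never let fingers, arm or keeper press on it with more than 15 N, do not topple it, and leave the other three bottles where they stand.

Things in the scene. Friction and masses are not known exactly. Their poses are not given: they have to be found in the camera images.
- tray: Grey plastic bottle tray, fixed; pose varies. Origin on the bench (z 0). +x points away from the robot to the back wall, +y left, z up. Floor top 10 mm above the bench, x -72 to +66, y -100 to +153 mm. Back wall inner face x = +66, right end wall inner face y = -100; walls 6 mm thick, tops at 60 mm. No left wall; front open, with a rail (top at 9 mm) along it, x -94 to -72 mm
- home_corner (a point): The right back corner of the tray, at floor height, where the inner faces of back wall and right end wall meet: the amber bottle's place. Axes as the tray's
- keeper (a joint): Slide of the keeper, m: 0 at the start (left), grows as it moves right (tray -y), end stop 0.160. Takes about 2 N to move and stays where it is left. The keeper is an upright aluminium cross plate, 6 mm thick, tray x -65 to +63 mm, top 60 mm above the bench, that closes the tray on the left; its right face is at tray y = 100 mm minus the slide
- keeper_tab (a point): Middle of the left face of the keeper's upright push tab at the tray's front: 36 mm wide in tray x, 6 mm thick, top 70 mm above the bench; the point is 55 mm above the bench. The keeper's right face is 6 mm further to tray -y. The tab stands on a black block on the rail, 31 mm high, which reaches 24 mm out to the left of this face. Axes as the tray's
- bottle_center (a point): Amber glass dropper bottle, 140 mm long, about 120 g: round body 52 mm wide, tapering above 55 mm from the base to a 21 mm neck at 85 mm; 16 mm rubber teat from 105 to 140 mm. Point on its axis, 70 mm from the base; z along the axis to the teat. At the start it leans about 41 degrees to tray +x +y over the corner of keeper and back wall, teat outside the corner, about 115 mm above the bench
- bottle_base (a point): Centre of the amber bottle's underside; z along the axis. Pushed back at the teat (under 1 N) to less than about 30 degrees of lean, the bottle falls upright by itself and then stands about 24 mm clear of back wall and keeper. To slide it upright, push no higher than about 35 mm above its base or it tips
- carton_center (a point): centre of a small closed card box, 70 x 70 x 32 mm, 90 g, lying flat on the right part of the tray floor; z up, sides along its x and y
- clear_bottle: clear dropper bottle with red teat, 40 mm diameter, 110 mm tall, stands to the right of the tray; origin under its base; bystander
- purple_bottle: purple dropper bottle with red teat, 40 mm diameter, 115 mm tall, stands to the right of the tray; origin under its base; bystander
- slim_bottle: slim clear glass bottle, 43 mm diameter, 151 mm tall, stands to the left of the tray; origin under its base; bystander
Not all that is in view belongs to the job. Of the things that look like the part that bears carton_center, the larger one is meant.

How it is judged (in metres and radians):
On the way, in this order (a step that is already met when the one before it is completed fails the run):
1. the card box lies flat on the bench, off the tray (height (world z) of carton_center below 0.0195 m and angle between carton_center's own z axis and vertical below 0.08 rad), for 0.2 s.
2. the amber bottle stands upright on the tray floor (angle between bottle_center's own z axis and vertical below 0.08 rad and height (world z) of bottle_base below 0.016 m), for 0.3 s.
At the end, for the whole second after the job is handed in: the card box lies flat on the bench, off the tray; the amber bottle stands upright and still on the tray floor, its side within 7 mm of the back wall and of the right end wall, and the keeper's plate is within 5 mm of its other side (all of step 1 and angle between bottle_center's own z axis and vertical below 0.06 rad and z of bottle_base in the frame of tray between 0.006 and 0.015 m and x of bottle_base in the frame of tray above 0.033 m and y of bottle_base in the frame of tray between -0.08 and -0.067 m and y of bottle_base in the frame of keeper_tab above -0.037 m and linear speed of bottle below 0.01 m/s); the robot touches nothing.
It fails at once if fingers or arm press on the amber bottle with more than 15 N (contact force between bottle and the fingers above 15 N or contact force between bottle and the arm above 15 N).
It fails at once if the keeper presses on the amber bottle with more than 15 N (contact force between bottle and keeper above 15 N).
It fails at once if the amber bottle is toppled (angle between bottle_center's own z axis and vertical above 1.1 rad).
It fails at once if another bottle (clear, purple or slim) is moved by more than 20 mm or tipped (distance of any of clear_bottle, purple_bottle, slim_bottle from where it was at the start of the episode above 0.02 m or angle between any of clear_bottle, purple_bottle, slim_bottle's own z axis and vertical above 0.3 rad).
It also fails if it takes over 72 s, if anything falls off the work surface, if the arm or the gripper's body presses on something with over 40 N, if the wrist force passes 120 N, or if a joint passes its speed limit or range.

## Working session

There is one attempt and no reset: what is moved stays moved. The work goes in short steps, Python scripts to look and compute and a tool call to move; the robot and the scene stay as the last step left them, time stands still between calls to the robot, and variables do not carry over. Pictures are saved under pics/ and viewed, at most 10 in all, crops included, and the job is handed in when it is done.

Besides the shell and the picture viewer there is one more tool, called after "Emit:" as name(argument=value, ...), one argument or row to a line, values as JSON. play_rows: Moves the arm, as the interface text tells. Its arguments: {"type":"object","properties":{"series":{"type":"array","items":{"type":"object","properties":{"x":{"type":"number"},"y":{"type":"number"},"z":{"type":"number"},"twist":{"type":"number"}}}},"gripper":{"type":"number"},"newtons":{"type":"number"}},"required":["series"]}

```bash
ls; mkdir -p pics
python3 - <<'E'
from rig import manip
import cv2,numpy as np
s=manip.state(); print(s['t'],s['tcp_pos'],s['tool_rot'],s['width'])
for n in ("scene","top"):
    im,d=manip.capture(n); cv2.imwrite(f'pics/{n}0.png',im); np.save(f'pics/{n}0.npy',d)
    c=manip.camera_info(n); print(n,c, (d>0).mean())
E
```

```text
pics
0.0 [0.21285024 0.61382015 0.40358973] [[-9.44807355e-01  3.27625376e-01 -8.21820029e-04]
 [ 3.27626406e-01  9.44804191e-01 -2.44515356e-03]
 [-2.46353456e-05 -2.57944901e-03 -9.99996673e-01]] 0.09289826701506326
scene {'K': array([[377.71483704,   0.        , 314.80909861],
       [  0.        , 377.71483704, 195.90132208],
       [  0.        ,   0.        ,   1.        ]]), 'distortion': array([-0.0158271,  0.       ,  0.       ,  0.       ,  0.       ]), 'R': array([[ 0.85461947, -0.51923562, -0.00446558],
       [-0.27045735, -0.4377765 , -0.8574407 ],
       [ 0.44325883,  0.73399327, -0.5145634 ]]), 't': array([-0.45450997,  0.26619235,  0.78340094])} 0.9958515625
top {'K': array([[474.03339655,   0.        , 316.63609292],
       [  0.        , 474.03339655, 200.63317495],
       [  0.        ,   0.        ,   1.        ]]), 'distortion': array([0.00897955, 0.        , 0.        , 0.        , 0.        ]), 'R': array([[ 0.02327538, -0.99959785, -0.01619863],
       [-0.99421627, -0.02144475, -0.10523367],
       [ 0.10484397,  0.01855429, -0.99431558]]), 't': array([0.08367045, 0.58545801, 1.31305479])} 0.99611328125
```

View pics/scene0.png

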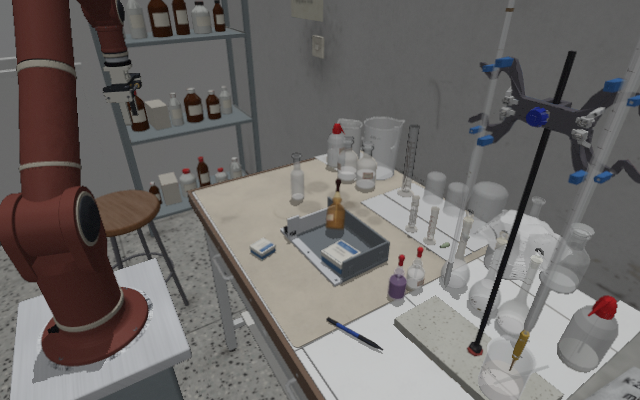

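View pics/top0.png

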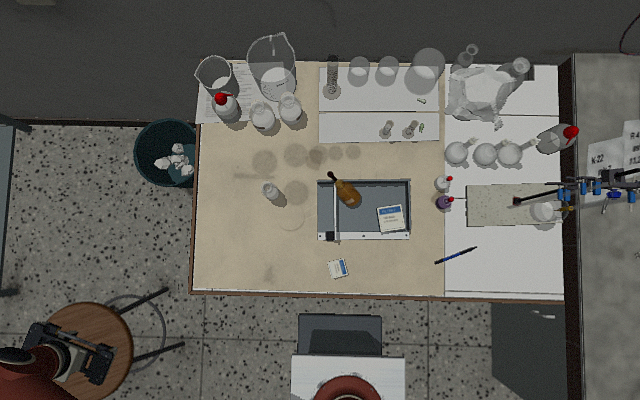

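The top view shows the tray at about (318–410, 180–240), the carton at (390,218) on it, the amber bottle at (345,188), the keeper tab near (328,236) and a smaller decoy box at (337,268). Next I'll crop in and measure with the depth.

```bash
cat > h.py <<'E'
import cv2,numpy as np
from rig import manip
def cloud(n,d):
    c=manip.camera_info(n); v,u=np.mgrid[0:400,0:640]
    p=cv2.undistortPoints(np.stack([u,v],-1).reshape(-1,1,2).astype(np.float64),c['K'],c['distortion']).reshape(400,640,2)
    X=np.dstack([p*d[...,None],d])-c['t']
    return X@c['R']           # R^T (Xc-t)
def ray(n,uv,z):
    c=manip.camera_info(n); p=cv2.undistortPoints(np.array(uv,float).reshape(-1,1,2),c['K'],c['distortion']).reshape(-1,2)
    D=np.c_[p,np.ones(len(p))]@c['R']; o=-c['R'].T@c['t']
    return o+D*((z-o[2])/D[:,2])[:,None]
E
python3 - <<'E'
from h import *
d=np.load('pics/top0.npy'); W=cloud('top',d); im=cv2.imread('pics/top0.png')
np.set_printoptions(precision=3,suppress=True,linewidth=200)
print('bench',W[255,300],W[255,420]);
print('carton',W[215,390],'floor',W[225,360],W[195,375],'tab?',W[236,330],'decoy',W[268,337])
print('clear',W[187,445],'purple',W[202,442],'slim',W[188,270])
cv2.imwrite('pics/c0.png',cv2.resize(im[165:280,300:460],None,fx=5,fy=5,interpolation=cv2.INTER_CUBIC))
hsv=cv2.cvtColor(im,cv2.COLOR_BGR2HSV)
# carton top: bright or blue, height 30..55mm
m=((W[...,2]>.032)&(W[...,2]<.055)&(im.min(2)>0)).astype(np.uint8); m[:, :375]=0; m[:,412:]=0; m[:200]=0;m[236:]=0
print('h', (W[200:240:3,370:415:3,2]*1000).astype(int))
w=((W[...,2]>.05)&(W[...,2]<.068)&(np.arange(640)[None]>305)&(np.arange(640)[None]<420)&(np.arange(400)[:,None]>170)&(np.arange(400)[:,None]<250))
ys,xs=np.nonzero(w); print(len(xs), xs.min(),xs.max(),ys.min(),ys.max())
s=np.zeros((400,640),np.uint8); s[w]=255
hm=np.clip((W[...,2]+.01)*255/.16,0,255).astype(np.uint8)
cv2.imwrite('pics/h0.png',cv2.resize(hm[165:280,300:460],None,fx=5,fy=5,interpolation=cv2.INTER_NEAREST))
E
```

```text
bench [ 0.429  0.142 -0.005] [ 0.437 -0.201  0.001]
carton [ 0.547 -0.11   0.039] floor [ 0.518 -0.028  0.013] [ 0.606 -0.07   0.01 ] tab? [0.484 0.057 0.033] decoy [0.395 0.035 0.023]
clear [ 0.627 -0.26   0.052] purple [ 0.585 -0.252  0.054] slim [0.601 0.216 0.152]
h [[  10   11   10   13   12    7    7    8   15    8    9    7   32   67   -1]
 [   4    8   10    8    9   14    6   11   11   11   15    9   31   59    2]
 [  11   12   11   12   10   41   45   38   39   46   43   13   24   57   -1]
 [  10   17   28   44   46   46   49   41   48   45   41   12   22   57    6]
 [  14   12   17   41   39   46   41   43   45   45   42    9   24   62    6]
 [  14   15   13   44   43   45   40   41   42   41   42   14   21   55    2]
 [   7   15   11   42   43   42   41   44   42   45   47   43   21   60    6]
 [  10   12   12   40   43   44   46   40   44   45   40   38   20   62    0]
 [  13    9   11   44   42   41   43   43   44   44   46   35   19   66    0]
 [  10   13    9   27   41   46   40   46   41   42   45   42   13   65    7]
 [  13   10   14   12   42   45   43   44   10    9   11   16    7   -3    0]
 [   8   12   13 1368   12   13    8    8   11    9   17    9    9    7    0]
 [   9   14   15    5   10    8   10   12   10   13   10    6    9    2    0]
 [  -3    3    2    0    0    4    3    0    4    2   -1    2   -2    3    6]]
566 317 410 179 238
```

View pics/c0.png

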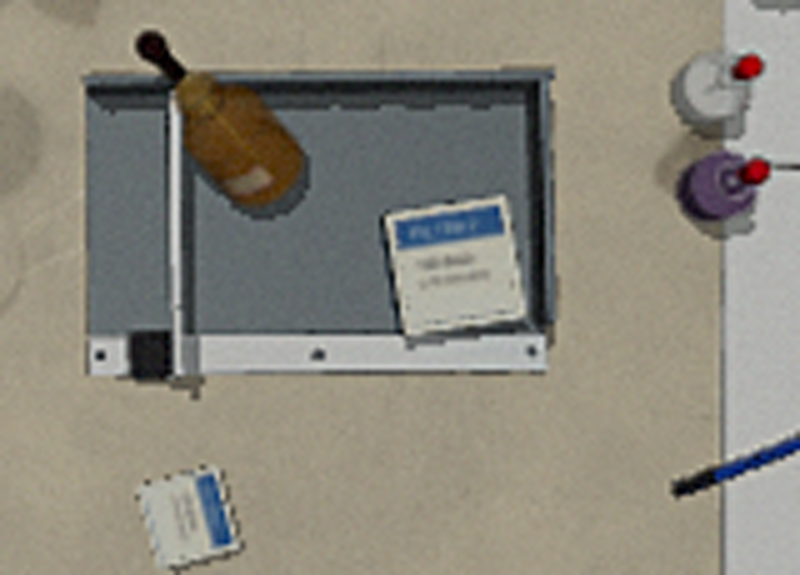

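View pics/h0.png

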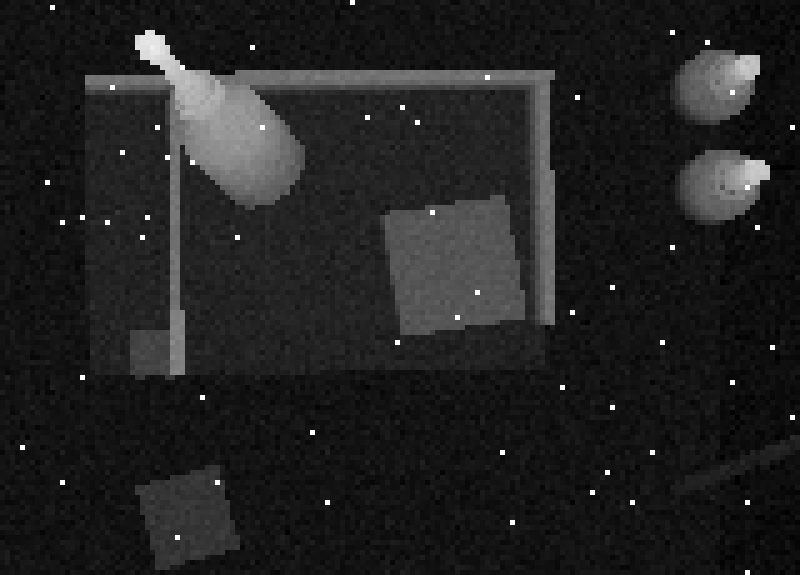

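The height map is clean: back wall along the crop's top edge, right wall at crop x≈540, carton between (385,200) and (525,330), and the teat at (150,42). Next I'll fit the poses.

Run:
```python
from h import *
np.set_printoptions(precision=4,suppress=True)
P={}
for n in('top','scene'):
    d=np.load(f'pics/{n}0.npy'); W=cloud(n,d); im=cv2.imread(f'pics/{n}0.png')
    X=W.reshape(-1,3); hsv=cv2.cvtColor(im,cv2.COLOR_BGR2HSV).reshape(-1,3)
    z=X[:,2]
    box=(X[:,0]>.44)&(X[:,0]<.70)&(X[:,1]>-.2)&(X[:,1]<.16)
    wall=box&(z>.052)&(z<.068)
    bw=X[wall&(X[:,0]>.635)&(X[:,1]<.0)&(X[:,1]>-.13)]
    rw=X[wall&(X[:,1]<-.13)&(X[:,0]<.63)]
    print(n,len(bw),len(rw))
    if len(bw)>10: a=np.polyfit(bw[:,1],bw[:,0],1); print(' backwall x=a*y+b',a, bw[:,2].mean(), bw[:,0].min(),bw[:,0].max())
    if len(rw)>10: b=np.polyfit(rw[:,0],rw[:,1],1); print(' rightwall y=a*x+b',b, rw[:,2].mean())
    c=X[box&(z>.033)&(z<.05)&(X[:,0]<.61)&(X[:,0]>.49)&(X[:,1]<-.05)&(X[:,1]>-.147)]
    if len(c)>20:
        r=cv2.minAreaRect((c[:,:2]*1000).astype(np.float32)); print(' carton',r, np.median(c[:,2]))
    tab=X[(X[:,0]>.44)&(X[:,0]<.53)&(X[:,1]>.0)&(X[:,1]<.1)&(z>.055)&(z<.08)]
    if len(tab): print(' tab/keeper top',len(tab),tab.min(0),tab.max(0),tab.mean(0))
    kp=X[(X[:,0]>.47)&(X[:,0]<.6)&(X[:,1]>.0)&(X[:,1]<.1)&(z>.052)&(z<.066)]
    if len(kp)>5: print(' keeper',np.polyfit(kp[:,0],kp[:,1],1),kp.min(0),kp.max(0))
    am=(hsv[:,0]>8)&(hsv[:,0]<22)&(hsv[:,1]>110)&box&(z>.015)
    print(' amber',am.sum(),X[am].mean(0))
    t=X[(X[:,0]>.6)&(X[:,0]<.75)&(X[:,1]>.02)&(X[:,1]<.13)&(z>.095)&(z<.14)]
    print(' teat',len(t),t.mean(0),t.max(0),t.min(0))
    fl=X[box&(z>0)&(z<.02)]; print(' floor',np.median(X[box&(X[:,0]>.55)&(X[:,0]<.63)&(X[:,1]>-.03)&(X[:,1]<.0)],0))
```

```text
top 130 116
 backwall x=a*y+b [-0.0265  0.6401] 0.06044659258757635 0.6372269277975058 0.6460550966798985
 rightwall y=a*x+b [ 0.0249 -0.1729] 0.06029503837610806
 carton ((538.9827270507812, -110.73269653320312), (69.40933227539062, 70.06714630126953), 9.847496032714844) 0.043559856548749304
 tab/keeper top 53 [0.4751 0.0408 0.0583] [0.5275 0.0471 0.0768] [0.4989 0.0443 0.0684]
 keeper [-0.281   0.1925] [0.4807 0.0005 0.0531] [0.5978 0.0484 0.066 ]
 amber 411 [0.5986 0.0157 0.1234]
 teat 102 [0.6334 0.0474 0.1128] [0.6528 0.0693 0.1398] [0.6124 0.0226 0.0954]
 floor [ 0.5863 -0.0138  0.018 ]
scene 134 182
 backwall x=a*y+b [-0.0281  0.6373] 0.05769229240035826 0.6350334660670411 0.6458631255916435
 rightwall y=a*x+b [ 0.0337 -0.1804] 0.05765604016381689
 carton ((537.202880859375, -110.10032653808594), (73.53047943115234, 68.78141021728516), 7.698575973510742) 0.0419157604605902
 tab/keeper top 92 [0.4717 0.0376 0.0552] [0.5296 0.0477 0.0719] [0.4954 0.0426 0.063 ]
 keeper [-0.1375  0.1117] [0.4717 0.0002 0.0521] [0.5978 0.0505 0.066 ]
 amber 363 [ 0.5984 -0.0021  0.064 ]
 teat 89 [0.6326 0.0474 0.1108] [0.6515 0.0671 0.1311] [0.6121 0.0236 0.095 ]
 floor [ 0.5931 -0.0122  0.0409]
```

Both views agree: the tray origin is at about (0.5715, −0.057) with +1.5° yaw, the carton at (0.538, −0.110) with its top at 42 mm, and the tab at y≈0.044. I'll move behind the carton now.

Emit:
play_rows(
  series=[
    {"x":0.15,"y":-0.285,"twist":0.21},
    {"x":0.15,"y":-0.285,"twist":0.21},
    {"x":0.15,"y":-0.285,"twist":0.21},
    {"x":0.15,"y":-0.285,"twist":0.21},
    {"x":0.15,"y":-0.285,"twist":0.21},
    {"x":0.15,"y":-0.285,"twist":0.21},
    {"x":0.15,"y":-0.285,"twist":0.21},
    {"x":0.15,"y":-0.285,"twist":0.21},
  ],
  gripper=-0.35,
)

```text
schema error: expected keys x, y, z, twist
```

Emit:
play_rows(
  series=[
    {"x":0.15,"y":-0.285,"twist":0.21},
    {"x":0.15,"y":-0.285,"twist":0.21},
    {"x":0.15,"y":-0.285,"twist":0.21},
    {"x":0.15,"y":-0.285,"twist":0.21},
    {"x":0.15,"y":-0.285,"twist":0.21},
    {"x":0.15,"y":-0.285,"twist":0.21},
    {"x":0.15,"y":-0.285,"twist":0.21},
    {"x":0.15,"y":-0.285,"twist":0.21},
  ],
)

```text
schema error: expected keys x, y, z, twist
```

Emit:
play_rows(
  series=[
    {"x":0.08,"y":-0.156},
    {"x":0.08,"y":-0.156},
    {"x":0.08,"y":-0.156},
    {"x":0.08,"y":-0.156},
    {"x":0.08,"y":-0.156},
    {"x":0.08,"y":-0.156},
  ],
)

```text
schema error: expected keys x, y, z, twist
```

Emit:
play_rows(
  series=[
    {"x":0.15,"y":-0.285,"z":0,"twist":0.21},
    {"x":0.15,"y":-0.285,"z":0,"twist":0.21},
    {"x":0.15,"y":-0.285,"z":0,"twist":0.21},
    {"x":0.15,"y":-0.285,"z":0,"twist":0.21},
    {"x":0.15,"y":-0.285,"z":0,"twist":0.21},
    {"x":0.15,"y":-0.285,"z":0,"twist":0.21},
    {"x":0.15,"y":-0.285,"z":0,"twist":0.21},
    {"x":0.15,"y":-0.285,"z":0,"twist":0.21},
  ],
  gripper=-0.35,
)

```text
t: 0.77
tcp_pos: [0.3644, 0.3253, 0.4045]
tool_rot: [[-0.992, 0.127, 0.0], [0.127, 0.992, -0.002], [-0.0, -0.002, -1.0]]
force: [0.5, -0.2, 0.1]
width: 0.0444
grasp_force: 0.0
```

Emit:
play_rows(
  series=[
    {"x":0.15,"y":-0.285,"z":0,"twist":0.21},
    {"x":0.15,"y":-0.285,"z":0,"twist":0.21},
    {"x":0.15,"y":-0.285,"z":0,"twist":0.21},
    {"x":0.15,"y":-0.285,"z":0,"twist":0.21},
    {"x":0.15,"y":-0.285,"z":0,"twist":0.21},
    {"x":0.15,"y":-0.285,"z":0,"twist":0.21},
    {"x":0.15,"y":-0.285,"z":0,"twist":0.21},
    {"x":0.15,"y":-0.285,"z":0,"twist":0.21},
  ],
)

```text
t: 1.43
tcp_pos: [0.5137, 0.0406, 0.4045]
tool_rot: [[-0.997, -0.083, -0.0], [-0.083, 0.997, -0.001], [0.0, -0.001, -1.0]]
force: [-0.0, 0.1, -0.1]
width: 0.0302
grasp_force: 0.0
```

Emit:
play_rows(
  series=[
    {"x":0.08,"y":-0.156,"z":0,"twist":0},
    {"x":0.08,"y":-0.156,"z":0,"twist":0},
    {"x":0.08,"y":-0.156,"z":0,"twist":0},
    {"x":0.08,"y":-0.156,"z":0,"twist":0},
    {"x":0.08,"y":-0.156,"z":0,"twist":0},
    {"x":0.08,"y":-0.156,"z":0,"twist":0},
  ],
)

```text
t: 1.93
tcp_pos: [0.5932, -0.1165, 0.4037]
tool_rot: [[-0.997, -0.079, -0.001], [-0.079, 0.997, -0.003], [0.001, -0.003, -1.0]]
force: [-0.1, 0.6, -0.1]
width: 0.0306
grasp_force: 0.0
```

Emit:
play_rows(
  series=[
    {"x":0,"y":0.006,"z":-0.04,"twist":0},
    {"x":0,"y":0.006,"z":-0.08,"twist":0},
    {"x":0,"y":0.006,"z":-0.12,"twist":0},
    {"x":0,"y":0.006,"z":-0.15,"twist":0},
    {"x":0,"y":0.006,"z":-0.175,"twist":0},
    {"x":0,"y":0.006,"z":-0.19,"twist":0},
    {"x":0,"y":0.006,"z":-0.199,"twist":0},
    {"x":0,"y":0.006,"z":-0.199,"twist":0},
  ],
)

```text
t: 2.6
tcp_pos: [0.592, -0.1038, 0.2038]
tool_rot: [[-0.996, -0.088, -0.005], [-0.088, 0.996, 0.002], [0.004, 0.002, -1.0]]
force: [0.7, 0.3, 0.8]
width: 0.0301
grasp_force: 0.0
```

Emit:
play_rows(
  series=[
    {"x":-0.01,"y":0,"z":0,"twist":0},
    {"x":-0.02,"y":0,"z":0,"twist":0},
    {"x":-0.03,"y":0,"z":0,"twist":0},
    {"x":-0.04,"y":0,"z":0,"twist":0},
    {"x":-0.05,"y":0,"z":0,"twist":0},
    {"x":-0.06,"y":0,"z":0,"twist":0},
    {"x":-0.07,"y":0,"z":0,"twist":0},
    {"x":-0.08,"y":0,"z":0,"twist":0},
  ],
)

```text
t: 3.27
tcp_pos: [0.5137, -0.1051, 0.2078]
tool_rot: [[-0.996, -0.087, 0.006], [-0.087, 0.996, -0.0], [-0.006, -0.001, -1.0]]
force: [0.9, 0.2, 0.4]
width: 0.0297
grasp_force: 0.6
```

Emit:
play_rows(
  series=[
    {"x":-0.008,"y":0,"z":0,"twist":0},
    {"x":-0.016,"y":0,"z":0,"twist":0},
    {"x":-0.024,"y":0,"z":0,"twist":0},
    {"x":-0.032,"y":0,"z":0,"twist":0},
    {"x":-0.038,"y":0,"z":0,"twist":0},
    {"x":-0.042,"y":0,"z":0,"twist":0},
    {"x":-0.042,"y":0,"z":0,"twist":0},
  ],
)

```text
t: 3.85
tcp_pos: [0.4701, -0.1059, 0.2057]
tool_rot: [[-0.996, -0.086, -0.001], [-0.086, 0.996, 0.0], [0.001, 0.0, -1.0]]
force: [-0.3, -0.5, 0.4]
width: 0.03
grasp_force: 0.0
```

```bash
cat > car.py <<'E'
from h import *
import sys
for n in('top','scene'):
    im,d=manip.capture(n); cv2.imwrite(f'pics/{n}_{sys.argv[1]}.png',im); np.save(f'pics/{n}_{sys.argv[1]}.npy',d)
    W=cloud(n,d)
    m=(W[...,0]>.36)&(W[...,0]<.5)&(W[...,1]>-.2)&(W[...,1]<0)
    hi=W[m&(W[...,2]>.022)&(W[...,2]<.06)]
    print(n,len(hi), hi.mean(0) if len(hi) else '', np.percentile(hi,[2,50,98],axis=0) if len(hi) else '')
E
python3 car.py a; python3 -c "
import cv2
a=cv2.imread('pics/top_a.png')[160:300,290:470];b=cv2.imread('pics/scene_a.png')[170:310,220:420]
cv2.imwrite('pics/ab.png',cv2.hconcat([cv2.resize(a,(400,311)),cv2.resize(b,(400,311))]))"
```

```text
top 202 [ 0.41018422 -0.09623559  0.03329203] [[ 0.39319311 -0.11998174  0.02756024]
 [ 0.40984505 -0.09492925  0.0334309 ]
 [ 0.4317031  -0.07645227  0.03925048]]
scene 915 [ 0.43202761 -0.11439529  0.03369669] [[ 0.39072934 -0.14625183  0.02352486]
 [ 0.4318028  -0.11644913  0.03214393]
 [ 0.47488884 -0.07816865  0.05719911]]
```

View pics/ab.png

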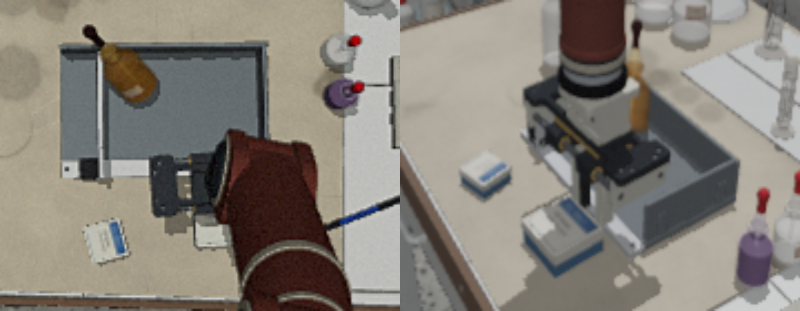

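Carton now lies flat on the bench at about (0.43, −0.11), top at 33 mm. I'll lift and go outside the corner behind the teat.

Emit:
play_rows(
  series=[
    {"x":0.005,"y":0,"z":0.04,"twist":0},
    {"x":0.005,"y":0,"z":0.08,"twist":0},
    {"x":0.005,"y":0,"z":0.12,"twist":0},
    {"x":0.005,"y":0,"z":0.16,"twist":0},
    {"x":0.005,"y":0,"z":0.2,"twist":0.1},
    {"x":0.02,"y":0.02,"z":0.214,"twist":0.2},
    {"x":0.04,"y":0.04,"z":0.214,"twist":0.3},
    {"x":0.065,"y":0.065,"z":0.214,"twist":0.4},
  ],
  gripper=-0.78,
)

```text
t: 4.62
tcp_pos: [0.5359, -0.0417, 0.4217]
tool_rot: [[-0.884, -0.468, 0.003], [-0.468, 0.884, -0.002], [-0.002, -0.003, -1.0]]
force: [-0.2, -0.7, 0.0]
width: 0.0104
grasp_force: 0.0
```

Emit:
play_rows(
  series=[
    {"x":0.025,"y":0.025,"z":0,"twist":0.1},
    {"x":0.05,"y":0.05,"z":0,"twist":0.2},
    {"x":0.075,"y":0.075,"z":0,"twist":0.3},
    {"x":0.1,"y":0.1,"z":0,"twist":0.31},
    {"x":0.12,"y":0.12,"z":0,"twist":0.31},
    {"x":0.14,"y":0.133,"z":0,"twist":0.31},
    {"x":0.14,"y":0.133,"z":0,"twist":0.31},
    {"x":0.14,"y":0.133,"z":0,"twist":0.31},
  ],
)

```text
t: 5.28
tcp_pos: [0.6762, 0.0932, 0.4182]
tool_rot: [[-0.698, -0.716, -0.002], [-0.716, 0.698, -0.0], [0.002, 0.002, -1.0]]
force: [-0.7, 0.0, 0.1]
width: 0.0105
grasp_force: 0.0
```

```bash
cat > t.py <<'E'
from h import *
np.set_printoptions(precision=4,suppress=True)
for n in('top','scene'):
    W=cloud(n,np.load(f'pics/{n}0.npy')); X=W.reshape(-1,3); I=cv2.imread(f'pics/{n}0.png').reshape(-1,3)
    t=(X[:,0]>.6)&(X[:,0]<.70)&(X[:,1]>.03)&(X[:,1]<.13)&(X[:,2]>.10)&(X[:,2]<.15)&(I.max(1)<75)
    print(n,t.sum(),np.percentile(X[t],[5,50,95],axis=0))
    a=(X[:,0]>.55)&(X[:,0]<.67)&(X[:,1]>-.05)&(X[:,1]<.09)&(X[:,2]>.07)&(X[:,2]<.15)
    A=X[a];
    for lo in (.08,.09,.10,.11,.12): 
        b=A[(A[:,2]>lo)&(A[:,2]<lo+.01)]; print(lo,len(b),np.median(b,0))
s=manip.state(); print(s['tcp_pos'],s['tool_rot'],s['width'],s['q'])
E
python3 t.py
```

```text
top 52 [[0.632  0.0461 0.1058]
 [0.6408 0.0572 0.1274]
 [0.6501 0.0667 0.1344]]
0.08 112 [0.61   0.0187 0.0843]
0.09 40 [0.6231 0.0332 0.0957]
0.1 32 [0.6273 0.0403 0.1035]
0.11 13 [0.6366 0.0503 0.1141]
0.12 18 [0.6422 0.0585 0.1274]
scene 39 [[0.6328 0.0458 0.1072]
 [0.6394 0.056  0.1217]
 [0.6482 0.0609 0.13  ]]
0.08 83 [0.6094 0.0189 0.0829]
0.09 46 [0.6208 0.0326 0.0951]
0.1 20 [0.6294 0.0443 0.1039]
0.11 17 [0.6362 0.0528 0.1151]
0.12 25 [0.641  0.0586 0.1252]
[0.6762 0.0932 0.4182] [[-0.6982 -0.7159 -0.0024]
 [-0.7159  0.6982 -0.0001]
 [ 0.0018  0.0016 -1.    ]] 0.01051727916245846 [ -3.883   38.2068 -11.0963  73.926    7.318   68.6853 120.3868]
```

Emit:
play_rows(
  series=[
    {"x":0,"y":0,"z":-0.04,"twist":0},
    {"x":0,"y":0,"z":-0.08,"twist":0},
    {"x":0,"y":0,"z":-0.11,"twist":0},
    {"x":0,"y":0,"z":-0.127,"twist":0},
    {"x":-0.005,"y":-0.005,"z":-0.127,"twist":0},
    {"x":-0.01,"y":-0.01,"z":-0.127,"twist":0},
    {"x":-0.014,"y":-0.014,"z":-0.127,"twist":0},
    {"x":-0.018,"y":-0.018,"z":-0.127,"twist":0},
  ],
)

```text
t: 5.95
tcp_pos: [0.6579, 0.0728, 0.2952]
tool_rot: [[-0.7, -0.714, 0.004], [-0.714, 0.7, -0.0], [-0.003, -0.003, -1.0]]
force: [-0.5, 0.1, 1.1]
width: 0.0104
grasp_force: 0.0
```

Emit:
play_rows(
  series=[
    {"x":-0.0015,"y":-0.0015,"z":0,"twist":0},
    {"x":-0.003,"y":-0.003,"z":0,"twist":0},
    {"x":-0.0045,"y":-0.0045,"z":0,"twist":0},
    {"x":-0.006,"y":-0.006,"z":0,"twist":0},
    {"x":-0.0075,"y":-0.0075,"z":0,"twist":0},
    {"x":-0.009,"y":-0.009,"z":0,"twist":0},
    {"x":-0.0105,"y":-0.0105,"z":0,"twist":0},
    {"x":-0.012,"y":-0.012,"z":0,"twist":0},
  ],
)

```text
t: 6.62
tcp_pos: [0.6458, 0.062, 0.2926]
tool_rot: [[-0.699, -0.715, -0.0], [-0.715, 0.699, -0.0], [0.0, 0.0, -1.0]]
force: [0.0, -0.5, 0.4]
width: 0.0106
grasp_force: 0.1
```

```bash
cat > b.py <<'E'
from h import *
import sys
np.set_printoptions(precision=4,suppress=True)
for n in('top','scene'):
    im,d=manip.capture(n); cv2.imwrite(f'pics/{n}_{sys.argv[1]}.png',im); np.save(f'pics/{n}_{sys.argv[1]}.npy',d)
    W=cloud(n,d); h=cv2.cvtColor(im,cv2.COLOR_BGR2HSV)
    m=(h[...,0]>8)&(h[...,0]<22)&(h[...,1]>110)&(W[...,0]>.48)&(W[...,0]<.66)&(W[...,1]>-.17)&(W[...,1]<.08)&(W[...,2]>.012)&(W[...,2]<.15)
    A=W[m]; print(n,len(A))
    for lo in (.015,.035,.055,.075,.095):
        b=A[(A[:,2]>lo)&(A[:,2]<lo+.02)]
        if len(b)>4: print(lo,len(b),np.median(b,0),b.min(0)[:2],b.max(0)[:2])
s=manip.state(); print(s['t'],s['tcp_pos'],s['force'],s['width'])
E
python3 b.py b
```

```text
top 0
scene 373
0.035 122 [ 0.5835 -0.0176  0.0446] [ 0.5654 -0.0282] [0.6137 0.0052]
0.055 124 [ 0.594  -0.009   0.0669] [ 0.5776 -0.0194] [0.6227 0.0161]
0.075 114 [0.6042 0.0089 0.0826] [ 0.583  -0.0074] [0.6237 0.0261]
0.095 10 [0.6095 0.0197 0.0974] [0.6044 0.0149] [0.6148 0.0242]
6.7167 [0.6457 0.0617 0.2926] [0.3245 0.3745 0.2992] 0.010111502166962888
```

Still leaning, now starting to move. I'll keep pushing.

Emit:
play_rows(
  series=[
    {"x":-0.0015,"y":-0.0015,"z":0,"twist":0},
    {"x":-0.003,"y":-0.003,"z":0,"twist":0},
    {"x":-0.0045,"y":-0.0045,"z":0,"twist":0},
    {"x":-0.006,"y":-0.006,"z":0,"twist":0},
    {"x":-0.0075,"y":-0.0075,"z":0,"twist":0},
    {"x":-0.009,"y":-0.009,"z":0,"twist":0},
    {"x":-0.0105,"y":-0.0105,"z":0,"twist":0},
    {"x":-0.012,"y":-0.012,"z":0,"twist":0},
  ],
)

```text
t: 7.38
tcp_pos: [0.6338, 0.0499, 0.2927]
tool_rot: [[-0.699, -0.715, 0.0], [-0.715, 0.699, -0.0], [0.0, -0.0, -1.0]]
force: [0.3, -0.7, -0.3]
width: 0.0103
grasp_force: 0.0
```

```bash
python3 b.py c
```

```text
top 0
scene 392
0.015 34 [ 0.5777 -0.0271  0.0321] [ 0.5638 -0.0316] [ 0.6002 -0.0046]
0.035 104 [ 0.5862 -0.0233  0.0426] [ 0.5651 -0.0304] [ 0.6139 -0.0054]
0.055 121 [ 0.5897 -0.0165  0.0657] [ 0.575  -0.0249] [0.6204 0.0089]
0.075 113 [ 0.5978 -0.0025  0.0814] [ 0.5788 -0.0177] [0.6171 0.0134]
0.095 20 [0.6039 0.0059 0.0981] [ 0.5972 -0.0001] [0.6111 0.0133]
7.4833 [0.6337 0.0497 0.2927] [ 0.1165  0.2612 -0.6183] 0.010284478689987454
```

Emit:
play_rows(
  series=[
    {"x":-0.0015,"y":-0.0015,"z":0,"twist":0},
    {"x":-0.003,"y":-0.003,"z":0,"twist":0},
    {"x":-0.0045,"y":-0.0045,"z":0,"twist":0},
    {"x":-0.006,"y":-0.006,"z":0,"twist":0},
    {"x":-0.007,"y":-0.007,"z":0,"twist":0},
    {"x":-0.008,"y":-0.008,"z":0,"twist":0},
    {"x":-0.008,"y":-0.008,"z":0,"twist":0},
    {"x":-0.008,"y":-0.008,"z":0,"twist":0},
  ],
)

```text
t: 8.15
tcp_pos: [0.6259, 0.0421, 0.2928]
tool_rot: [[-0.699, -0.715, 0.0], [-0.715, 0.699, -0.0], [-0.0, -0.0, -1.0]]
force: [0.6, 0.4, 0.1]
width: 0.0105
grasp_force: 0.0
```

```bash
python3 b.py d
```

```text
top 0
scene 395
0.015 88 [ 0.5756 -0.0312  0.0255] [ 0.5624 -0.0358] [ 0.5991 -0.0049]
0.035 82 [ 0.5808 -0.0304  0.0476] [ 0.564  -0.0354] [ 0.6026 -0.0076]
0.055 134 [ 0.5781 -0.0245  0.0672] [ 0.5624 -0.0336] [ 0.6078 -0.0001]
0.075 79 [ 0.5861 -0.0162  0.0801] [ 0.5721 -0.0275] [ 0.6061 -0.0026]
0.095 12 [ 0.5873 -0.0162  0.098 ] [ 0.5787 -0.019 ] [ 0.5946 -0.0099]
8.25 [0.626  0.0422 0.2928] [ 0.6106 -1.0641 -0.4237] 0.010509427529575599
```

Emit:
play_rows(
  series=[
    {"x":0.008,"y":0.008,"z":0,"twist":0},
    {"x":0.016,"y":0.016,"z":0,"twist":0},
    {"x":0.03,"y":0.03,"z":0.02,"twist":0},
    {"x":0.05,"y":0.05,"z":0.05,"twist":0},
    {"x":0.07,"y":0.07,"z":0.08,"twist":0},
    {"x":0.07,"y":0.09,"z":0.12,"twist":0},
    {"x":0.07,"y":0.09,"z":0.12,"twist":0},
    {"x":0.07,"y":0.09,"z":0.12,"twist":0},
  ],
  gripper=0.0,
)

```text
t: 8.92
tcp_pos: [0.6961, 0.1348, 0.416]
tool_rot: [[-0.697, -0.717, 0.006], [-0.717, 0.697, 0.003], [-0.007, -0.002, -1.0]]
force: [-0.5, 0.3, -0.3]
width: 0.0461
grasp_force: 0.0
```

```bash
python3 b.py e;python3 -c "
import cv2
a=cv2.imread('pics/top_e.png')[160:300,290:470];b=cv2.imread('pics/scene_e.png')[150:290,230:430]
cv2.imwrite('pics/ab2.png',cv2.hconcat([cv2.resize(a,(400,311)),cv2.resize(b,(400,311))]))"
```

```text
top 228
0.035 9 [ 0.5636 -0.0084  0.0453] [ 0.5629 -0.0228] [0.5671 0.0026]
0.055 101 [ 0.5836 -0.0062  0.0714] [ 0.5643 -0.0317] [0.6114 0.0129]
0.075 73 [ 0.5816 -0.0083  0.0782] [ 0.5664 -0.0281] [0.6076 0.0129]
0.095 35 [ 0.5829 -0.0052  0.1005] [ 0.575  -0.0212] [0.6022 0.0032]
scene 391
0.015 82 [ 0.5758 -0.0318  0.0249] [ 0.5614 -0.0368] [ 0.599  -0.0074]
0.035 81 [ 0.5776 -0.0315  0.047 ] [ 0.5607 -0.0362] [ 0.6003 -0.009 ]
0.055 146 [ 0.5765 -0.0266  0.0668] [ 0.56   -0.0361] [ 0.6058 -0.0014]
0.075 67 [ 0.5815 -0.0195  0.0801] [ 0.571  -0.0262] [ 0.5992 -0.0042]
0.095 10 [ 0.5894 -0.0197  0.0978] [ 0.5826 -0.0249] [ 0.5922 -0.0168]
9.0167 [0.6956 0.1316 0.4117] [-0.1289 -0.1751 -0.0138] 0.046625105373569314
```

View pics/ab2.png

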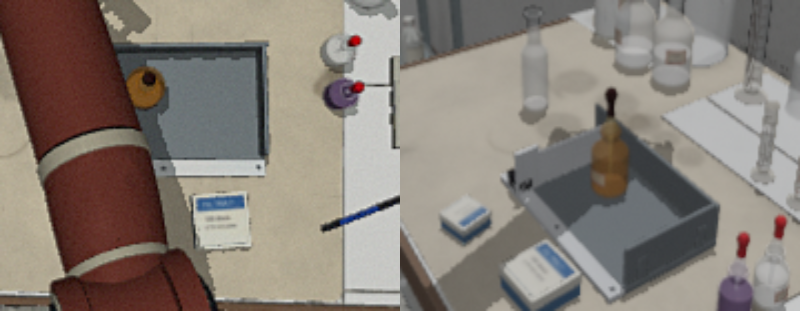

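The amber bottle stands upright, at (147,85) in the left half and (610,165) in the right half of the picture. Now to locate the teat and neck.

```bash
cat > tt.py <<'E'
from h import *
import sys
np.set_printoptions(precision=4,suppress=True)
for n in('top','scene'):
    W=cloud(n,np.load(f'pics/{n}_{sys.argv[1]}.npy'))
    m=(W[...,0]>.53)&(W[...,0]<.65)&(W[...,1]>-.17)&(W[...,1]<.05)
    for lo,hi in((.13,.16),(.118,.16),(.10,.114),(.085,.10)):
        k=W[m&(W[...,2]>lo)&(W[...,2]<hi)]
        if len(k)>3: print(n,lo,len(k),np.median(k,0),k.min(0),k.max(0))
E
python3 tt.py e
```

```text
top 0.13 31 [ 0.5878 -0.0093  0.1491] [ 0.5805 -0.015   0.1402] [ 0.5966 -0.0017  0.1567]
top 0.118 31 [ 0.5878 -0.0093  0.1491] [ 0.5805 -0.015   0.1402] [ 0.5966 -0.0017  0.1567]
top 0.1 19 [ 0.5844 -0.0069  0.1051] [ 0.5798 -0.0182  0.1003] [0.599  0.0008 0.1136]
top 0.085 37 [ 0.5831 -0.0052  0.0941] [ 0.575  -0.0216  0.086 ] [0.6022 0.0032 0.0999]
scene 0.13 40 [ 0.5844 -0.0118  0.1432] [ 0.5784 -0.0176  0.132 ] [ 0.5927 -0.0032  0.1501]
scene 0.118 58 [ 0.5844 -0.0118  0.1402] [ 0.5784 -0.0176  0.1186] [ 0.5927 -0.0032  0.1501]
scene 0.1 31 [ 0.5839 -0.0137  0.1063] [ 0.5778 -0.0174  0.101 ] [ 0.5936 -0.0073  0.1131]
scene 0.085 58 [ 0.5819 -0.0173  0.0945] [ 0.5732 -0.0249  0.0862] [0.5998 0.0026 0.0998]
```

Emit:
play_rows(
  series=[
    {"x":-0.02,"y":-0.025,"z":0,"twist":-0.12},
    {"x":-0.04,"y":-0.05,"z":0,"twist":-0.24},
    {"x":-0.06,"y":-0.075,"z":0,"twist":-0.36},
    {"x":-0.08,"y":-0.1,"z":0,"twist":-0.48},
    {"x":-0.1,"y":-0.125,"z":0,"twist":-0.6},
    {"x":-0.108,"y":-0.14,"z":0,"twist":-0.72},
    {"x":-0.108,"y":-0.14,"z":0,"twist":-0.77},
    {"x":-0.108,"y":-0.14,"z":0,"twist":-0.77},
  ],
)

```text
t: 9.68
tcp_pos: [0.5865, -0.0109, 0.4112]
tool_rot: [[-1.0, -0.02, -0.004], [-0.02, 1.0, -0.002], [0.004, -0.002, -1.0]]
force: [0.6, 0.7, -0.9]
width: 0.0465
grasp_force: 0.0
```

```bash
python3 -c "
from rig import manip
manip.capture('top');manip.capture('top');s=manip.state();print(s['t'],s['tcp_pos'],s['tool_rot'],s['width'])"
```

```text
9.7833 [ 0.58750744 -0.00837084  0.41147449] [[-9.99637183e-01 -2.67995589e-02 -2.69925678e-03]
 [-2.67994223e-02  9.99640827e-01 -8.67600516e-05]
 [ 2.70061241e-03 -1.43900512e-05 -9.99996353e-01]] 0.046576472815044706
```

Emit:
play_rows(
  series=[
    {"x":0,"y":0,"z":-0.03,"twist":0},
    {"x":0,"y":0,"z":-0.06,"twist":0},
    {"x":0,"y":0,"z":-0.085,"twist":0},
    {"x":0,"y":0,"z":-0.105,"twist":0},
    {"x":0,"y":0,"z":-0.12,"twist":0},
    {"x":0,"y":0,"z":-0.128,"twist":0},
    {"x":0,"y":0,"z":-0.128,"twist":0},
    {"x":0,"y":0,"z":-0.128,"twist":0},
  ],
)

```text
t: 10.45
tcp_pos: [0.5882, -0.0076, 0.2845]
tool_rot: [[-1.0, -0.027, -0.001], [-0.027, 1.0, 0.0], [0.001, 0.0, -1.0]]
force: [-0.1, -0.4, 1.1]
width: 0.0468
grasp_force: 0.0
```

Emit:
play_rows(
  series=[
    {"x":0,"y":0,"z":0,"twist":0},
    {"x":0,"y":0,"z":0,"twist":0},
    {"x":0,"y":0,"z":0,"twist":0},
    {"x":0,"y":0,"z":0,"twist":0},
    {"x":0,"y":0,"z":0,"twist":0},
    {"x":0,"y":0,"z":0,"twist":0},
  ],
  gripper=-0.7,
  newtons=4,
)

```text
t: 10.95
tcp_pos: [0.5881, -0.0083, 0.2853]
tool_rot: [[-1.0, -0.026, 0.001], [-0.026, 1.0, -0.001], [-0.001, -0.001, -1.0]]
force: [0.7, -1.7, 2.2]
width: 0.0183
grasp_force: 4.0
```

Emit:
play_rows(
  series=[
    {"x":0,"y":0,"z":0,"twist":0},
    {"x":0,"y":0,"z":0,"twist":0},
    {"x":0,"y":0,"z":0.002,"twist":0},
    {"x":0,"y":0,"z":0.004,"twist":0},
    {"x":0,"y":0,"z":0.006,"twist":0},
    {"x":0,"y":0,"z":0.006,"twist":0},
    {"x":0,"y":0,"z":0.006,"twist":0},
  ],
  newtons=5,
)

```text
t: 11.53
tcp_pos: [0.5879, -0.0077, 0.2907]
tool_rot: [[-1.0, -0.026, -0.0], [-0.026, 1.0, 0.0], [0.0, 0.0, -1.0]]
force: [-0.4, -0.4, -1.8]
width: 0.0181
grasp_force: 4.6
```

```bash
python3 b.py f | tail -9; python3 tt.py f
```

```text
top 0
scene 382
0.015 68 [ 0.5749 -0.0296  0.0268] [ 0.5611 -0.0347] [ 0.5995 -0.0076]
0.035 74 [ 0.5795 -0.031   0.0457] [ 0.5618 -0.0348] [ 0.5991 -0.0067]
0.055 128 [ 0.5749 -0.0282  0.0675] [ 0.5614 -0.034 ] [ 0.6066 -0.0074]
0.075 94 [ 0.5799 -0.0186  0.0808] [ 0.5664 -0.0304] [ 0.6025 -0.0009]
0.095 17 [ 0.5808 -0.0207  0.0973] [ 0.5747 -0.0231] [ 0.5933 -0.0111]
11.6333 [ 0.5878 -0.0078  0.2906] [ 0.5634 -0.1545 -1.9052] 0.018191265614671527
scene 0.13 173 [ 0.581  -0.0149  0.1458] [ 0.5769 -0.0359  0.13  ] [0.5972 0.0163 0.1599]
scene 0.118 234 [ 0.5811 -0.0139  0.1401] [ 0.5769 -0.0359  0.1181] [0.5972 0.0163 0.1599]
scene 0.1 50 [ 0.5797 -0.0116  0.1076] [ 0.5731 -0.0302  0.1001] [0.5959 0.0098 0.114 ]
scene 0.085 46 [ 0.5809 -0.0161  0.0952] [ 0.5725 -0.0222  0.0851] [0.5933 0.0054 0.0998]
```

Emit:
play_rows(
  series=[
    {"x":0.001,"y":-0.004,"z":0,"twist":0},
    {"x":0.003,"y":-0.012,"z":0,"twist":0},
    {"x":0.005,"y":-0.022,"z":0,"twist":0},
    {"x":0.007,"y":-0.032,"z":0,"twist":0},
    {"x":0.009,"y":-0.042,"z":0,"twist":0},
    {"x":0.011,"y":-0.052,"z":0,"twist":0},
    {"x":0.013,"y":-0.062,"z":0,"twist":0},
    {"x":0.015,"y":-0.072,"z":0,"twist":0},
  ],
)

```text
t: 12.3
tcp_pos: [0.6031, -0.0814, 0.2907]
tool_rot: [[-1.0, -0.025, -0.0], [-0.025, 1.0, -0.0], [0.0, -0.0, -1.0]]
force: [-0.3, -0.2, -1.4]
width: 0.0183
grasp_force: 4.6
```

Emit:
play_rows(
  series=[
    {"x":0.002,"y":-0.01,"z":0,"twist":0},
    {"x":0.004,"y":-0.02,"z":0,"twist":0},
    {"x":0.006,"y":-0.03,"z":0,"twist":0},
    {"x":0.0075,"y":-0.038,"z":0,"twist":0},
    {"x":0.0085,"y":-0.044,"z":0,"twist":0},
    {"x":0.0085,"y":-0.048,"z":0,"twist":0},
    {"x":0.0085,"y":-0.048,"z":0,"twist":0},
    {"x":0.0085,"y":-0.048,"z":0,"twist":0},
  ],
)

```text
t: 12.97
tcp_pos: [0.6114, -0.1276, 0.2907]
tool_rot: [[-1.0, -0.026, -0.0], [-0.026, 1.0, 0.0], [0.0, 0.0, -1.0]]
force: [-0.9, 0.5, -0.8]
width: 0.0183
grasp_force: 4.6
```

```bash
python3 b.py g; python3 tt.py g; python3 -c "
import cv2
b=cv2.imread('pics/scene_g.png')[170:310,280:440]
cv2.imwrite('pics/g.png',cv2.resize(b,None,fx=4,fy=4,interpolation=2))"
```

```text
top 34
0.035 12 [ 0.5888 -0.1164  0.047 ] [ 0.5854 -0.1313] [ 0.5969 -0.1063]
0.055 17 [ 0.5887 -0.1231  0.0681] [ 0.5858 -0.1355] [ 0.6197 -0.1017]
0.075 5 [ 0.6066 -0.1044  0.0778] [ 0.5876 -0.1429] [ 0.6206 -0.1041]
scene 309
0.035 14 [ 0.5923 -0.1441  0.0532] [ 0.5849 -0.1504] [ 0.6036 -0.1288]
0.055 151 [ 0.5959 -0.1459  0.0675] [ 0.5832 -0.1573] [ 0.6263 -0.1182]
0.075 122 [ 0.6004 -0.1371  0.0802] [ 0.5878 -0.1497] [ 0.6228 -0.1153]
0.095 18 [ 0.6012 -0.1354  0.0983] [ 0.5952 -0.1423] [ 0.608  -0.1253]
13.0667 [ 0.6114 -0.127   0.2907] [ 0.4202 -0.4708 -1.6143] 0.01828106872297647
scene 0.13 221 [ 0.6041 -0.1314  0.1465] [ 0.5999 -0.1552  0.13  ] [ 0.622  -0.1014  0.16  ]
scene 0.118 302 [ 0.6039 -0.1313  0.1409] [ 0.5997 -0.1552  0.1182] [ 0.622  -0.1014  0.16  ]
scene 0.1 59 [ 0.6027 -0.129   0.1079] [ 0.5952 -0.1461  0.1001] [ 0.6149 -0.1055  0.1139]
scene 0.085 54 [ 0.6034 -0.1351  0.095 ] [ 0.5968 -0.1423  0.0854] [ 0.622  -0.1134  0.0996]
```

View pics/g.png

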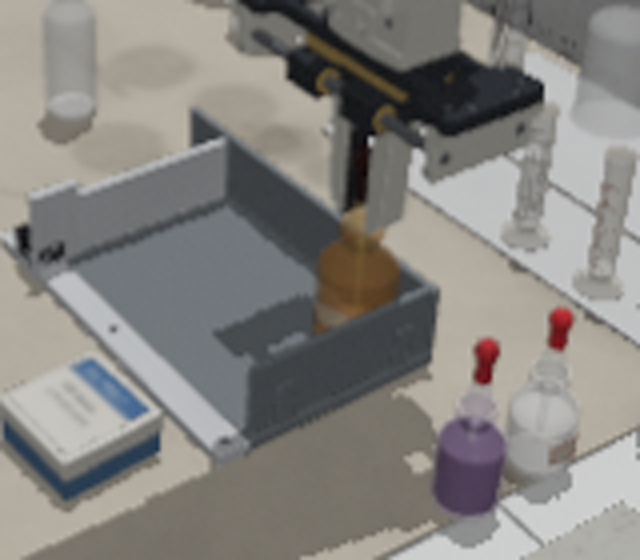

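The bottle hangs upright in the corner, just clear of the walls (body at about (355,280)). I'll nudge it gently toward both walls, then set it down.

Emit:
play_rows(
  series=[
    {"x":0.0005,"y":0,"z":-0.001,"twist":0},
    {"x":0.001,"y":0,"z":-0.002,"twist":0},
    {"x":0.0015,"y":0,"z":-0.003,"twist":0},
    {"x":0.002,"y":0,"z":-0.003,"twist":0},
    {"x":0.002,"y":0,"z":-0.003,"twist":0},
    {"x":0.002,"y":0,"z":-0.003,"twist":0},
  ],
)

```text
t: 13.57
tcp_pos: [0.6135, -0.1278, 0.2877]
tool_rot: [[-1.0, -0.026, -0.0], [-0.026, 1.0, -0.0], [0.0, -0.0, -1.0]]
force: [0.7, 0.2, -1.9]
width: 0.0183
grasp_force: 4.6
```

Emit:
play_rows(
  series=[
    {"x":0,"y":-0.0005,"z":0,"twist":0},
    {"x":0,"y":-0.001,"z":0,"twist":0},
    {"x":0,"y":-0.0015,"z":0,"twist":0},
    {"x":0,"y":-0.002,"z":0,"twist":0},
    {"x":0,"y":-0.002,"z":0,"twist":0},
    {"x":0,"y":-0.002,"z":0,"twist":0},
  ],
)

```text
t: 14.07
tcp_pos: [0.6135, -0.1297, 0.2878]
tool_rot: [[-1.0, -0.026, 0.0], [-0.026, 1.0, 0.0], [-0.0, 0.0, -1.0]]
force: [0.4, 0.9, -0.5]
width: 0.0182
grasp_force: 4.6
```

Emit:
play_rows(
  series=[
    {"x":0,"y":0,"z":-0.001,"twist":0},
    {"x":0,"y":0,"z":-0.002,"twist":0},
    {"x":0,"y":0,"z":-0.003,"twist":0},
    {"x":0,"y":0,"z":-0.003,"twist":0},
    {"x":0,"y":0,"z":-0.003,"twist":0},
  ],
)

```text
t: 14.48
tcp_pos: [0.6138, -0.1297, 0.2854]
tool_rot: [[-1.0, -0.026, 0.001], [-0.026, 1.0, 0.0], [-0.001, 0.0, -1.0]]
force: [-0.0, 0.2, 2.4]
width: 0.0186
grasp_force: 5.2
```

Set down. Release and retreat.

Emit:
play_rows(
  series=[
    {"x":0,"y":0,"z":0,"twist":0},
    {"x":0,"y":0,"z":0,"twist":0},
    {"x":0,"y":0,"z":0,"twist":0},
    {"x":0,"y":0,"z":0,"twist":0},
    {"x":0,"y":0,"z":0,"twist":0},
    {"x":0,"y":0,"z":0.01,"twist":0},
    {"x":0,"y":0,"z":0.03,"twist":0},
    {"x":0,"y":0,"z":0.06,"twist":0},
  ],
  gripper=0.1,
)

```text
t: 15.15
tcp_pos: [0.6126, -0.1298, 0.3434]
tool_rot: [[-1.0, -0.026, -0.006], [-0.026, 1.0, 0.001], [0.006, 0.001, -1.0]]
force: [0.5, 1.0, -0.7]
width: 0.0509
grasp_force: 0.0
```

Emit:
play_rows(
  series=[
    {"x":0,"y":0,"z":0.03,"twist":0},
    {"x":0,"y":0,"z":0.05,"twist":0},
    {"x":-0.02,"y":0.03,"z":0.05,"twist":0},
    {"x":-0.04,"y":0.06,"z":0.05,"twist":0},
    {"x":-0.06,"y":0.09,"z":0.05,"twist":0},
    {"x":-0.08,"y":0.12,"z":0.05,"twist":0},
    {"x":-0.1,"y":0.15,"z":0.05,"twist":0},
    {"x":-0.1,"y":0.15,"z":0.05,"twist":0},
  ],
  gripper=-1,
)

```text
t: 15.82
tcp_pos: [0.5099, 0.0271, 0.3956]
tool_rot: [[-0.999, -0.037, -0.003], [-0.037, 0.999, 0.005], [0.003, 0.005, -1.0]]
force: [-0.6, -0.1, 0.0]
width: 0.0029
grasp_force: 0.0
```

```bash
python3 b.py k; python3 tt.py k
python3 - <<'E'
from h import *
for f in('top0','scene0'):
    W=cloud(f[:-1],np.load(f'pics/{f}.npy'))
    k=W[(W[...,0]>.44)&(W[...,0]<.53)&(W[...,1]>.0)&(W[...,1]<.1)&(W[...,2]>.0635)&(W[...,2]<.08)]
    print(f,len(k),np.percentile(k,[0,10,50,90,100],axis=0).round(4).tolist())
E
```

```text
top 266
0.035 25 [ 0.5973 -0.1127  0.0452] [ 0.5881 -0.134 ] [ 0.6135 -0.1027]
0.055 118 [ 0.6051 -0.1215  0.0706] [ 0.5887 -0.1524] [ 0.637  -0.1025]
0.075 66 [ 0.6086 -0.1205  0.0787] [ 0.596  -0.1452] [ 0.6324 -0.1072]
0.095 44 [ 0.6093 -0.1246  0.0989] [ 0.6014 -0.1418] [ 0.6264 -0.1151]
scene 283
0.035 26 [ 0.5891 -0.1386  0.0508] [ 0.5859 -0.1503] [ 0.5994 -0.1263]
0.055 172 [ 0.5979 -0.1448  0.0676] [ 0.5872 -0.1556] [ 0.6298 -0.1172]
0.075 82 [ 0.6042 -0.1379  0.0805] [ 0.5973 -0.1459] [ 0.6228 -0.1176]
15.9167 [0.5129 0.0215 0.3958] [-0.3254 -0.5915  0.3845] 0.0006990839249651074
top 0.13 32 [ 0.6125 -0.1265  0.1483] [ 0.6064 -0.134   0.1412] [ 0.6196 -0.1205  0.1547]
top 0.118 33 [ 0.6125 -0.126   0.1482] [ 0.6064 -0.134   0.1199] [ 0.6196 -0.1205  0.1547]
top 0.1 21 [ 0.609  -0.1244  0.1046] [ 0.6014 -0.1361  0.1001] [ 0.6198 -0.1197  0.1108]
top 0.085 39 [ 0.6106 -0.124   0.0961] [ 0.6    -0.1418  0.0853] [ 0.627  -0.1151  0.099 ]
scene 0.13 47 [ 0.6087 -0.1318  0.1435] [ 0.6043 -0.1364  0.1312] [ 0.6176 -0.1235  0.1507]
scene 0.118 64 [ 0.6092 -0.1309  0.1411] [ 0.6043 -0.1364  0.118 ] [ 0.6176 -0.1235  0.1507]
scene 0.1 36 [ 0.6087 -0.133   0.1054] [ 0.6023 -0.1384  0.1001] [ 0.6158 -0.1242  0.1124]
scene 0.085 69 [ 0.6048 -0.1363  0.0936] [ 0.5983 -0.1439  0.0858] [ 0.6235 -0.1176  0.0997]
top0 40 [[0.4751, 0.0408, 0.0659], [0.4779, 0.041, 0.0679], [0.4916, 0.0438, 0.0707], [0.5054, 0.0467, 0.0739], [0.5216, 0.0471, 0.0768]]
scene0 41 [[0.4721, 0.0376, 0.0636], [0.475, 0.0401, 0.0644], [0.4893, 0.0424, 0.0685], [0.503, 0.0456, 0.0706], [0.5058, 0.0467, 0.0719]]
```

Emit:
play_rows(
  series=[
    {"x":-0.01,"y":0.025,"z":0,"twist":0},
    {"x":-0.023,"y":0.057,"z":0,"twist":0},
    {"x":-0.023,"y":0.057,"z":-0.035,"twist":0},
    {"x":-0.023,"y":0.057,"z":-0.07,"twist":0},
    {"x":-0.023,"y":0.057,"z":-0.105,"twist":0},
    {"x":-0.023,"y":0.057,"z":-0.14,"twist":0},
    {"x":-0.023,"y":0.057,"z":-0.166,"twist":0},
    {"x":-0.023,"y":0.057,"z":-0.166,"twist":0},
  ],
  newtons=10,
)

```text
t: 16.58
tcp_pos: [0.4899, 0.0753, 0.2245]
tool_rot: [[-1.0, -0.024, -0.009], [-0.024, 1.0, -0.003], [0.009, -0.003, -1.0]]
force: [-0.2, -0.8, -0.5]
width: 0.0006
grasp_force: 0.0
```

Emit:
play_rows(
  series=[
    {"x":0,"y":-0.004,"z":0,"twist":0},
    {"x":0,"y":-0.008,"z":0,"twist":0},
    {"x":0,"y":-0.012,"z":0,"twist":0},
    {"x":0,"y":-0.016,"z":0,"twist":0},
    {"x":0,"y":-0.02,"z":0,"twist":0},
    {"x":0.001,"y":-0.024,"z":0,"twist":0},
    {"x":0.001,"y":-0.028,"z":0,"twist":0},
    {"x":0.001,"y":-0.032,"z":0,"twist":0},
  ],
)

```text
t: 17.25
tcp_pos: [0.4919, 0.045, 0.2293]
tool_rot: [[-1.0, -0.027, 0.002], [-0.027, 1.0, 0.001], [-0.002, 0.001, -1.0]]
force: [1.1, 2.5, 2.1]
width: 0.0006
grasp_force: 1.1
```

```bash
cat > kp.py <<'E'
from h import *
np.set_printoptions(precision=4,suppress=True)
s=manip.state(); print(s['t'],s['tcp_pos'],s['force'])
for n in('top','scene'):
    im,d=manip.capture(n); W=cloud(n,d); cv2.imwrite('pics/kp_%s_%d.png'%(n,s['t']*10),im)
    for x0 in(.53,.55,.57):
        k=W[(W[...,0]>x0)&(W[...,0]<x0+.02)&(W[...,1]>-.12)&(W[...,1]<.08)&(W[...,2]>.050)&(W[...,2]<.068)]
        if len(k): print(n,x0,len(k),np.percentile(k,[5,50,95],axis=0)[:,1])
E
python3 kp.py
```

```text
17.25 [0.4919 0.045  0.2293] [1.1382 2.502  2.144 ]
top 0.55 12 [0.0256 0.0284 0.0313]
top 0.57 14 [0.0276 0.0288 0.0316]
scene 0.53 24 [0.0223 0.0243 0.029 ]
scene 0.55 29 [0.023  0.0252 0.0281]
scene 0.57 29 [-0.0622  0.0251  0.0294]
```

Emit:
play_rows(
  series=[
    {"x":0,"y":-0.008,"z":0,"twist":0},
    {"x":0,"y":-0.016,"z":0,"twist":0},
    {"x":0.0005,"y":-0.024,"z":0,"twist":0},
    {"x":0.001,"y":-0.032,"z":0,"twist":0},
    {"x":0.001,"y":-0.04,"z":0,"twist":0},
    {"x":0.001,"y":-0.048,"z":0,"twist":0},
    {"x":0.0015,"y":-0.056,"z":0,"twist":0},
    {"x":0.0015,"y":-0.064,"z":0,"twist":0},
  ],
)

```text
t: 18.02
tcp_pos: [0.4932, -0.0198, 0.2287]
tool_rot: [[-1.0, -0.026, 0.001], [-0.026, 1.0, -0.0], [-0.001, -0.0, -1.0]]
force: [1.7, 2.5, -0.0]
width: 0.0004
grasp_force: 1.2
```

Emit:
play_rows(
  series=[
    {"x":0,"y":-0.007,"z":0,"twist":0},
    {"x":0,"y":-0.014,"z":0,"twist":0},
    {"x":0.0005,"y":-0.021,"z":0,"twist":0},
    {"x":0.001,"y":-0.028,"z":0,"twist":0},
    {"x":0.001,"y":-0.034,"z":0,"twist":0},
    {"x":0.001,"y":-0.04,"z":0,"twist":0},
    {"x":0.0015,"y":-0.045,"z":0,"twist":0},
    {"x":0.0015,"y":-0.048,"z":0,"twist":0},
  ],
)

```text
t: 18.68
tcp_pos: [0.4942, -0.0677, 0.2287]
tool_rot: [[-1.0, -0.025, -0.001], [-0.025, 1.0, -0.0], [0.001, -0.0, -1.0]]
force: [1.3, 2.1, 1.1]
width: 0.0002
grasp_force: 1.1
```

```bash
python3 kp.py
```

```text
18.6833 [ 0.4942 -0.0677  0.2287] [1.3417 2.0522 1.1335]
top 0.55 9 [-0.0866 -0.0845 -0.0816]
top 0.57 14 [-0.085  -0.0832 -0.0816]
scene 0.53 31 [-0.0895 -0.0879 -0.0831]
scene 0.55 32 [-0.0892 -0.0873 -0.0833]
scene 0.57 31 [-0.0886 -0.0863 -0.0827]
```

Emit:
play_rows(
  series=[
    {"x":0,"y":-0.002,"z":0,"twist":0},
    {"x":0,"y":-0.004,"z":0,"twist":0},
    {"x":0,"y":-0.0055,"z":0,"twist":0},
    {"x":0,"y":-0.007,"z":0,"twist":0},
    {"x":0,"y":-0.008,"z":0,"twist":0},
    {"x":0,"y":-0.009,"z":0,"twist":0},
    {"x":0,"y":-0.01,"z":0,"twist":0},
  ],
)

```text
t: 19.37
tcp_pos: [0.4941, -0.0768, 0.2286]
tool_rot: [[-1.0, -0.026, -0.001], [-0.026, 1.0, 0.0], [0.001, 0.0, -1.0]]
force: [-1.1, 2.6, 0.4]
width: 0.0008
grasp_force: 1.0
```

Emit:
play_rows(
  series=[
    {"x":0,"y":-0.0005,"z":0,"twist":0},
    {"x":0,"y":-0.001,"z":0,"twist":0},
    {"x":0,"y":-0.0015,"z":0,"twist":0},
    {"x":0,"y":-0.002,"z":0,"twist":0},
    {"x":0,"y":-0.002,"z":0,"twist":0},
  ],
)

```text
t: 19.78
tcp_pos: [0.4942, -0.079, 0.2286]
tool_rot: [[-1.0, -0.026, -0.001], [-0.026, 1.0, -0.0], [0.001, -0.0, -1.0]]
force: [-0.6, 1.9, -1.4]
width: 0.0005
grasp_force: 0.8
```

```bash
python3 kp.py
```

```text
19.7833 [ 0.4942 -0.079   0.2286] [-0.5667  1.9368 -1.4125]
top 0.55 8 [-0.0987 -0.096  -0.0926]
top 0.57 14 [-0.096  -0.0944 -0.0925]
scene 0.53 34 [-0.0998 -0.0984 -0.0952]
scene 0.55 32 [-0.0996 -0.0978 -0.0934]
scene 0.57 30 [-0.1103 -0.0971 -0.0937]
```

Emit:
play_rows(
  series=[
    {"x":0,"y":-0.0004,"z":0,"twist":0},
    {"x":0,"y":-0.0008,"z":0,"twist":0},
    {"x":0,"y":-0.0012,"z":0,"twist":0},
    {"x":0,"y":-0.0015,"z":0,"twist":0},
    {"x":0,"y":-0.0015,"z":0,"twist":0},
  ],
)

```text
t: 20.3
tcp_pos: [0.4944, -0.0805, 0.2287]
tool_rot: [[-1.0, -0.026, -0.0], [-0.026, 1.0, -0.0], [0.0, -0.0, -1.0]]
force: [-1.4, 1.3, -0.9]
width: 0.0003
grasp_force: 0.9
```

Emit:
play_rows(
  series=[
    {"x":0,"y":-0.0003,"z":0,"twist":0},
    {"x":0,"y":-0.0006,"z":0,"twist":0},
    {"x":0,"y":-0.0008,"z":0,"twist":0},
    {"x":0,"y":-0.001,"z":0,"twist":0},
    {"x":0,"y":-0.001,"z":0,"twist":0},
  ],
)

```text
t: 20.72
tcp_pos: [0.4944, -0.0815, 0.2287]
tool_rot: [[-1.0, -0.026, -0.0], [-0.026, 1.0, -0.0], [0.0, -0.0, -1.0]]
force: [-1.1, 1.9, -0.7]
width: 0.0002
grasp_force: 0.9
```

```bash
python3 kp.py; python3 b.py m >/dev/null; python3 tt.py m; python3 -c "
import cv2
a=cv2.imread('pics/top_m.png')[170:250,310:430];b=cv2.imread('pics/scene_m.png')[190:290,300:420]
cv2.imwrite('pics/m.png',cv2.hconcat([cv2.resize(a,(480,320)),cv2.resize(b,(320,320))[:,:320]]))"
```

```text
20.7167 [ 0.4944 -0.0815  0.2287] [-1.0542  1.943  -0.7215]
top 0.55 2 [-0.098  -0.0969 -0.0959]
top 0.57 14 [-0.0987 -0.0971 -0.0951]
scene 0.53 32 [-0.1026 -0.1012 -0.0977]
scene 0.55 33 [-0.1024 -0.1007 -0.0965]
scene 0.57 29 [-0.1017 -0.0993 -0.0967]
top 0.13 32 [ 0.6124 -0.1266  0.1493] [ 0.6066 -0.1342  0.1404] [ 0.6197 -0.1203  0.1561]
top 0.118 33 [ 0.6114 -0.1263  0.149 ] [ 0.6066 -0.1342  0.1189] [ 0.6197 -0.1203  0.1561]
top 0.1 28 [ 0.6084 -0.1244  0.1038] [ 0.6017 -0.1412  0.1   ] [ 0.6191 -0.1144  0.1131]
top 0.085 34 [ 0.6102 -0.1231  0.0956] [ 0.5994 -0.1414  0.0854] [ 0.6268 -0.1154  0.0999]
scene 0.13 49 [ 0.6087 -0.1324  0.1432] [ 0.5314 -0.1636  0.1307] [ 0.6172 -0.1223  0.1517]
scene 0.118 65 [ 0.6092 -0.1316  0.1408] [ 0.5314 -0.1636  0.1183] [ 0.6172 -0.1223  0.1517]
scene 0.1 40 [ 0.6085 -0.1331  0.1057] [ 0.6031 -0.1384  0.1001] [ 0.6174 -0.1242  0.1139]
scene 0.085 68 [ 0.6057 -0.1365  0.0932] [ 0.5984 -0.1443  0.085 ] [ 0.624  -0.1185  0.0999]
```

View pics/m.png

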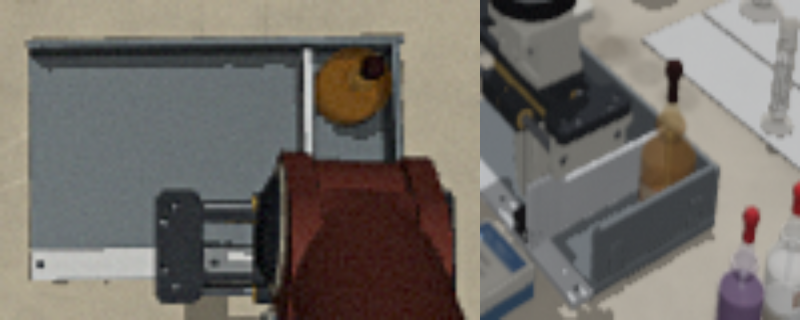

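The keeper plate (crop x≈308) is now very close to the bottle's side (crop x≈317), and the force is still only sliding friction. I'll creep until it rises.

Emit:
play_rows(
  series=[
    {"x":0,"y":-0.0004,"z":0,"twist":0},
    {"x":0,"y":-0.0008,"z":0,"twist":0},
    {"x":0,"y":-0.001,"z":0,"twist":0},
    {"x":0,"y":-0.001,"z":0,"twist":0},
  ],
)

```text
t: 21.25
tcp_pos: [0.4944, -0.0825, 0.2287]
tool_rot: [[-1.0, -0.026, 0.0], [-0.026, 1.0, -0.0], [-0.0, -0.0, -1.0]]
force: [-1.4, 1.9, -1.2]
width: 0.0007
grasp_force: 0.9
```

Emit:
play_rows(
  series=[
    {"x":0,"y":-0.0004,"z":0,"twist":0},
    {"x":0,"y":-0.0008,"z":0,"twist":0},
    {"x":0,"y":-0.001,"z":0,"twist":0},
    {"x":0,"y":-0.001,"z":0,"twist":0},
  ],
)

```text
t: 21.58
tcp_pos: [0.4945, -0.0835, 0.2288]
tool_rot: [[-1.0, -0.026, 0.0], [-0.026, 1.0, -0.0], [-0.0, -0.0, -1.0]]
force: [-0.5, 3.1, -1.5]
width: 0.0003
grasp_force: 0.9
```

```bash
python3 kp.py|grep -v 0.53
```

```text
21.5833 [ 0.4945 -0.0835  0.2288] [-0.5239  3.1347 -1.4775]
top 0.55 5 [-0.1013 -0.0991 -0.0974]
top 0.57 21 [-0.1013 -0.0986 -0.0966]
scene 0.55 30 [-0.1045 -0.1024 -0.0988]
scene 0.57 30 [-0.1123 -0.1021 -0.0994]
```

Emit:
play_rows(
  series=[
    {"x":0,"y":-0.0003,"z":0,"twist":0},
    {"x":0,"y":-0.0005,"z":0,"twist":0},
    {"x":0,"y":-0.0005,"z":0,"twist":0},
  ],
)

```text
t: 21.93
tcp_pos: [0.4945, -0.0839, 0.2288]
tool_rot: [[-1.0, -0.026, 0.0], [-0.026, 1.0, -0.0], [-0.0, -0.0, -1.0]]
force: [-0.9, 2.0, -0.4]
width: 0.0006
grasp_force: 0.9
```

```bash
python3 -c "
from rig import manip
for i in range(3): manip.capture('top');s=manip.state();print(s['tcp_pos'],s['force'])"
```

```text
[ 0.49447917 -0.08389863  0.22874684] [-1.66068911  1.57415383 -0.59945736]
[ 0.4944802  -0.08391959  0.22875017] [-1.12609327  1.17893438 -1.84767855]
[ 0.49447446 -0.08391525  0.22874296] [-1.54248364  1.95842262 -1.64604007]
```

Emit:
play_rows(
  series=[
    {"x":0,"y":-0.0003,"z":0,"twist":0},
    {"x":0,"y":-0.0006,"z":0,"twist":0},
    {"x":0,"y":-0.0008,"z":0,"twist":0},
    {"x":0,"y":-0.0008,"z":0,"twist":0},
  ],
)

```text
t: 22.42
tcp_pos: [0.4945, -0.0847, 0.2287]
tool_rot: [[-1.0, -0.026, 0.0], [-0.026, 1.0, -0.0], [-0.0, -0.0, -1.0]]
force: [-0.1, 0.6, -1.2]
width: 0.0003
grasp_force: 0.9
```

Emit:
play_rows(
  series=[
    {"x":0,"y":-0.0003,"z":0,"twist":0},
    {"x":0,"y":-0.0006,"z":0,"twist":0},
    {"x":0,"y":-0.0008,"z":0,"twist":0},
    {"x":0,"y":-0.0008,"z":0,"twist":0},
  ],
)

```text
t: 22.75
tcp_pos: [0.4945, -0.0853, 0.2288]
tool_rot: [[-1.0, -0.026, 0.0], [-0.026, 1.0, 0.0], [-0.0, 0.0, -1.0]]
force: [-0.9, 2.8, -0.5]
width: 0.0
grasp_force: 1.2
```

```bash
python3 kp.py|grep -v 0.53;  python3 b.py n >/dev/null; python3 tt.py n|grep 0.13
```

```text
top 0.55 5 [-0.1035 -0.1011 -0.0985]
top 0.57 22 [-0.1043 -0.1012 -0.0984]
scene 0.55 30 [-0.106  -0.1038 -0.1005]
scene 0.57 33 [-0.1111 -0.1038 -0.1009]
top 0.13 32 [ 0.6125 -0.1265  0.1495] [ 0.6065 -0.133   0.1434] [ 0.6198 -0.1206  0.1548]
top 0.118 32 [ 0.6125 -0.1265  0.1495] [ 0.6065 -0.133   0.1434] [ 0.6198 -0.1206  0.1548]
top 0.1 25 [ 0.6095 -0.1237  0.1038] [ 0.6042 -0.1354  0.1004] [ 0.6259 -0.1197  0.1139]
scene 0.13 48 [ 0.6087 -0.1323  0.1438] [ 0.5312 -0.1692  0.131 ] [ 0.6182 -0.1234  0.1499]
scene 0.118 65 [ 0.6091 -0.1319  0.1413] [ 0.5312 -0.1692  0.119 ] [ 0.6182 -0.1234  0.1499]
scene 0.1 40 [ 0.6085 -0.1329  0.1056] [ 0.6018 -0.1383  0.1   ] [ 0.6184 -0.1249  0.1137]
scene 0.085 66 [ 0.6061 -0.136   0.0942] [ 0.5983 -0.1435  0.086 ] [ 0.6236 -0.1178  0.0999]
```

Emit:
play_rows(
  series=[
    {"x":0,"y":-0.0002,"z":0,"twist":0},
    {"x":0,"y":-0.0004,"z":0,"twist":0},
    {"x":0,"y":-0.0005,"z":0,"twist":0},
    {"x":0,"y":-0.0005,"z":0,"twist":0},
  ],
)

```text
t: 23.28
tcp_pos: [0.4945, -0.0857, 0.2288]
tool_rot: [[-1.0, -0.027, 0.0], [-0.027, 1.0, 0.0], [-0.0, 0.0, -1.0]]
force: [-1.6, 3.5, -0.2]
width: 0.0005
grasp_force: 1.7
```

```bash
python3 -c "
from rig import manip
for i in range(3): manip.capture('top');s=manip.state();print(s['tcp_pos'],s['force'])"
```

```text
[ 0.49449511 -0.08572973  0.22874561] [-0.31811258  3.9775939  -0.89595357]
[ 0.4945094  -0.08574352  0.22875473] [-0.39583996  3.78290063 -1.28062168]
[ 0.49449455 -0.08575479  0.22875701] [-0.04822647  4.43356912 -1.05763797]
```

Force has risen to a steady ~4 N, so the keeper is snug against the bottle. Retreat.

Emit:
play_rows(
  series=[
    {"x":0,"y":0.003,"z":0,"twist":0},
    {"x":0,"y":0.01,"z":0,"twist":0},
    {"x":0,"y":0.02,"z":0.02,"twist":0},
    {"x":0,"y":0.03,"z":0.05,"twist":0},
    {"x":0,"y":0.05,"z":0.08,"twist":0},
    {"x":0,"y":0.08,"z":0.1,"twist":0},
    {"x":0,"y":0.11,"z":0.12,"twist":0},
    {"x":0,"y":0.14,"z":0.14,"twist":0},
  ],
)

```text
t: 24.1
tcp_pos: [0.4945, 0.0546, 0.3705]
tool_rot: [[-1.0, -0.024, 0.002], [-0.024, 1.0, -0.001], [-0.002, -0.001, -1.0]]
force: [0.3, -0.4, -0.4]
width: 0.0002
grasp_force: 0.0
```

Emit:
play_rows(
  series=[
    {"x":0,"y":0.03,"z":0.02,"twist":0},
    {"x":0,"y":0.06,"z":0.03,"twist":0},
    {"x":0,"y":0.09,"z":0.03,"twist":0},
    {"x":0,"y":0.12,"z":0.03,"twist":0},
    {"x":0,"y":0.12,"z":0.03,"twist":0},
    {"x":0,"y":0.12,"z":0.03,"twist":0},
    {"x":0,"y":0.12,"z":0.03,"twist":0},
  ],
)

```text
t: 24.68
tcp_pos: [0.4946, 0.173, 0.3987]
tool_rot: [[-1.0, -0.025, 0.001], [-0.025, 1.0, -0.002], [-0.001, -0.002, -1.0]]
force: [-0.6, -0.9, -0.3]
width: 0.0007
grasp_force: 0.0
```

```bash
python3 kp.py; python3 b.py z >/dev/null; python3 tt.py z; python3 car.py y; python3 -c "
import cv2
a=cv2.imread('pics/top_z.png')[170:290,310:470];b=cv2.imread('pics/scene_z.png')[190:310,280:440]
cv2.imwrite('pics/z.png',cv2.hconcat([cv2.resize(a,(400,300),interpolation=2),cv2.resize(b,(400,300),interpolation=2)]))"
```

```text
24.6833 [0.4946 0.173  0.3987] [-0.615  -0.9213 -0.3061]
top 0.53 21 [-0.1045 -0.1015 -0.0999]
top 0.55 23 [-0.1043 -0.1013 -0.0993]
top 0.57 21 [-0.1039 -0.1013 -0.0986]
scene 0.53 35 [-0.1074 -0.1052 -0.0998]
scene 0.55 32 [-0.1067 -0.1049 -0.1014]
scene 0.57 29 [-0.1068 -0.1036 -0.1   ]
top 0.13 32 [ 0.6122 -0.1267  0.1487] [ 0.6064 -0.1336  0.1404] [ 0.6194 -0.1204  0.1551]
top 0.118 32 [ 0.6122 -0.1267  0.1487] [ 0.6064 -0.1336  0.1404] [ 0.6194 -0.1204  0.1551]
top 0.1 29 [ 0.6095 -0.1246  0.1043] [ 0.6038 -0.1385  0.1003] [ 0.6205 -0.1144  0.112 ]
top 0.085 32 [ 0.6078 -0.1248  0.0939] [ 0.6    -0.1424  0.0855] [ 0.627  -0.1141  0.0996]
scene 0.13 48 [ 0.6091 -0.1319  0.1435] [ 0.6044 -0.1357  0.1319] [ 0.6171 -0.1239  0.1503]
scene 0.118 67 [ 0.6094 -0.1313  0.14  ] [ 0.6044 -0.1357  0.1186] [ 0.6171 -0.1239  0.1503]
scene 0.1 39 [ 0.6091 -0.1325  0.1049] [ 0.6022 -0.1382  0.1002] [ 0.6165 -0.1253  0.1125]
scene 0.085 67 [ 0.607  -0.1364  0.0933] [ 0.5981 -0.1446  0.0857] [ 0.6236 -0.1165  0.0997]
top 717 [ 0.43192523 -0.10678822  0.03341585] [[ 0.39082986 -0.14242572  0.02727505]
 [ 0.42927466 -0.10366106  0.03317423]
 [ 0.49604414 -0.07545116  0.0396933 ]]
scene 894 [ 0.4307478  -0.11278717  0.03216917] [[ 0.38700152 -0.14636417  0.02276234]
 [ 0.42675615 -0.10931436  0.03187459]
 [ 0.49541592 -0.07723124  0.05346609]]
```

View pics/z.png

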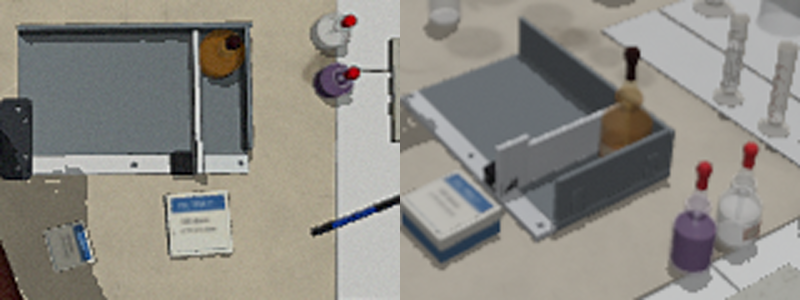

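The bottle stands upright in the corner (left half (222,52)) with the keeper against it at x≈196. The carton lies flat on the bench at (198,225), the arm is clear, and the other bottles are untouched. Handing in.

```bash
python3 -c "
from rig import manip
print(manip.close_job())"
```

```text
the job is handed in; nothing more can be done
None
```

The job is handed in (no verdict came back): the card box lies flat on the bench, the amber bottle stands upright in the far right corner by my last camera check, the keeper was pushed against it until the push held at about 4 N, the other bottles look untouched, and the arm is clear.

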